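# Tip the lid off the soaking tub and put it in the wash basket

### The job

Open the steel soaking tub: pry the loose lid up by its tab until it stands on its other edge and leans by itself on the lid rest at that side of the tub, and let go of it there for a moment. Then lift the lid off the rest and put it in the wire basket, ready for washing. Do not let the lid fall on the bench, and leave the basket and the other things where they stand.

Things in the scene. Friction and masses are not known exactly. Their poses are not given: they have to be found in the camera images.
- tub: Open, empty rectangular stainless steel tub fixed to the bench: 110 (x) x 130 (y) mm outside, 70 mm high, walls 5 mm, on a 4 mm foot plate that juts out about 10 mm. Origin: centre of its underside, z up. Its +x side (to the robot's left or ahead-left) carries the lid rest. A lid tipped about the +x rim drops on the rest's ledge and stays leaning 15 to 20 degrees past vertical.
- rest (a point): On the tub's lid rest (x = 55, y = 0, z = 62 mm in the tub's frame, axes as the tub): where its level ledge, 20 mm deep, 8 mm below the rim, meets the tub's outer +x wall. From 13 mm behind this point two flat steel uprights (at y = +-42 mm, 16 mm wide) rise, leaning 15 degrees outward (+x), to 132 mm above the bench.
- lid: Loose white plastic lid lying on the tub's rim, about 0.2 kg, not hinged. Plate 118 (x) x 138 (y) x 6 mm; origin: centre of the plate's underside (70 mm above the bench when closed), z out of its upper face. A frame 94 x 114 mm, 8 mm deep, under it sits in the tub's mouth with 3 mm play. A tab juts out of its -x edge. Leaning on the rest, its x axis points down, the tab is on top.
- tab (a point): Centre of the lid's tab (x = -74, y = 0, z = 3 mm in the lid's frame, axes as the lid). The tab is in the middle of the lid's -x edge (away from the rest) and sticks out 31 mm over the tub's outside; 40 mm wide (y), 10 mm thick, from 2 mm below the plate's underside to 2 mm above its upper face.
- basket: Open steel wire basket, loose, 0.9 kg: 240 (x) x 210 (y) mm outside, 90 mm high, sides and floor about 4 mm thick. Origin: centre of its underside, z up. Tub and basket may be on either side.
- weight: Bystander: brass weight with a knob, 70 mm across, 56 mm high; origin at the centre of its underside.
- cutring: Bystander: steel soil-cutting ring, 68 mm across, 22 mm high, lying on the bench; origin at the centre of its underside.
- disc: Bystander: flat grey porous-stone disc, 50 mm across, 12 mm high, lying on the bench; origin at the centre of its underside.
Not all that is in view belongs to the job. There is more than one size of the lid; the one meant has the size given above.

How it is judged:
By the outcome, as a careful person would: the job done as asked, in the order asked, and still so for the second after the job is handed in, with the robot touching nothing.
It also fails if it takes over 64 s, if anything falls off the work surface, if the arm or the gripper's body presses on something with over 40 N, if the wrist force passes 120 N, or if a joint passes its speed limit or range.

### The arm

A 6-joint arm with a two-finger parallel gripper is mounted at the origin on the work surface. World frame = base frame: x ahead of the robot, y to its left, z up, the work surface at z = 0. Lengths are in m, angles in rad, forces in N, time in s.
With the tool pointing down it reaches from about 0.375 to 0.9 m from the base axis. Payload 3.1 kg.
Tool frame: the origin (TCP) lies midway between the tips of the shut fingers; the grasp point (between the pads) lies manip.grasp_offset behind it (manip.grasp_offset is the distance from the TCP to the grasp point, in m); z points along the fingers, y is the line along which they close (so a half turn about z gives the same grasp; the last joint's range is limited). The gripper opens to 85 mm and grips with 20 to 120 N. Pads are 22 mm wide; open, the fingers measure 114 mm over their backs; the gripper's body (76 mm by 85 mm) begins 54 mm behind the grasp point. The pads swing forward as they close: fully open they stand 13 mm farther back than shut.
Start: joints at [-1.502, 0.527, 1.433, -0, 1.181, -0.178], TCP at [0.153, -0.606, 0.231] pointing down, gripper open.
Joint ranges: [-3.08, 3.08], [-0.75, 2.2], [0.22, 2.44], [-1.43, 4.57], [0, 2.65], [-2.85, 2.85]. Speed limits (rad/s): [2.79, 2.79, 3.14, 3.14, 3.14, 3.14].

### API

Orientations are given as a unit quaternion [w, x, y, z].
In Python, from plant import manip, eyes gives the robot as it stands.
- The arm moves only by the tool drive_tool, never from a script. Its argument "targets" is a list of rows, each a list of 4 numbers: the shift along the tool's x, y, z in cm, then the turn about the tool's z in degrees. A call has 1 to 12 rows; each row is the pose to reach, as a shift and turn from the pose commanded when the call began, along the tool's axes at that moment; what a row does not reach only later rows make up. A row lasts 1/8 s, in which the tool goes at most 62.5 mm and 10.7 degrees, less where a joint would pass 70% of its speed; a pose out of reach is approached as far as the arm can. A call with a gripper value outside its range is refused whole. "gripper" is the opening, from 0 (shut) to 1 (fully open), set as the call begins (left out, the last holds). The fingers move at their own pace and stop on an object; "force" is the grip in N (left out, the last holds). Time passes only in rows, so rows that repeat a pose let the fingers close. It gives the time, the measured TCP pose, the force and the opening at its end, in the units of the state.
- manip.observe(): the state, without advancing time (a new reading comes with each control period).
- eyes.capture(name): name is "side" or "top"; returns the picture (400x640x3 uint8, red, green, blue); there is no depth.
- eyes.camera_model(name): a dict with "mtx" (3x3 intrinsics, pixels), "world_to_cam" (4x4, takes a point from world to camera coordinates). Camera axes: x right, y down, z forward; pixel columns grow to the right and rows downward; lengths in m; the calibration is good to about 2 mm. A picture is of the moment at which its call begins. camera_model takes no time and is no camera call.
- manip.job_done(): hands the job in, once; it reports no verdict.
The state is a dict: "time_s": time; "joints": joint angles; "joint_velocities": joint speeds; "joint_efforts": joint torques, N m; "position": TCP position; "tcp_rot": TCP orientation; "ft_force": force on the tool from outside, world axes, zero at the start; "wrist_torque": the same for the moment, N m; "opening": finger opening in m.
Only numpy, scipy, OpenCV 4.12 (cv2) and the standard library are available. Lean on these libraries where they do the work, as an engineer would, in place of code of your own. Each camera call takes 0.05 s, during which the arm holds its last target. There are 200 camera calls.

## Working session

There is one attempt and no reset: what is moved stays moved. The work goes in short steps, Python scripts to look and compute and a tool call to move; the robot and the scene stay as the last step left them, time stands still between calls to the robot, and variables do not carry over. Pictures are saved under pics/ and viewed, on a budget of 10 in all, crops included, one or two more only if the job needs it, and the job is handed in when it is done.

Besides the shell and the picture viewer there is one more tool, called after ">>>" as name(argument=value, ...) on one line, values as JSON. drive_tool: Moves the arm, as the interface text tells. Its arguments: {"type":"object","properties":{"targets":{"type":"array"},"gripper":{"type":"number"},"force":{"type":"number"}},"required":["targets"]}

```bash
mkdir -p pics; ls
python3 - <<'E'
from plant import manip, eyes
import cv2,numpy as np
np.set_printoptions(precision=4,suppress=True)
for n in("side","top"):
    cv2.imwrite(f"pics/{n}0.png",eyes.capture(n)[:,:,::-1]); m=eyes.camera_model(n); print(n,m["mtx"].tolist(),"\n",m["world_to_cam"])
s=manip.observe(); print(s, manip.grasp_offset)
E
```

```text
pics
side [[363.1117293606089, 0.0, 321.67720433934113], [0.0, 363.1117293606089, 204.98383809819802], [0.0, 0.0, 1.0]] 
 [[ 0.9914 -0.1305 -0.0046 -0.5527]
 [-0.0916 -0.6698 -0.7369  0.1023]
 [ 0.0931  0.731  -0.676   0.9921]
 [ 0.      0.      0.      1.    ]]
top [[436.08970943038884, 0.0, 321.19402926629414], [0.0, 436.08970943038884, 205.57030092901698], [0.0, 0.0, 1.0]] 
 [[-0.0099 -0.9991 -0.042   0.0069]
 [-0.9828  0.0175 -0.1839  0.5368]
 [ 0.1845  0.0395 -0.982   0.9229]
 [ 0.      0.      0.      1.    ]]
{'time_s': 0.1, 'joints': array([-1.5025,  0.5284,  1.4338, -0.    ,  1.1814, -0.1785]), 'joint_velocities': array([ 0.0009, -0.0029, -0.0034,  0.0006, -0.0022, -0.    ]), 'joint_efforts': array([ -0.0001, -44.3306, -17.8587,  -0.0002,   0.0039,  -0.    ]), 'position': array([ 0.1527, -0.6054,  0.2304]), 'tcp_rot': array([-0.001 ,  0.9924,  0.1231,  0.    ]), 'ft_force': array([ 0.0589,  0.3772, -0.7745]), 'wrist_torque': array([-0.0228,  0.0639, -0.0228]), 'opening': 0.08510622436626103} 0.0187
```

View pics/side0.png

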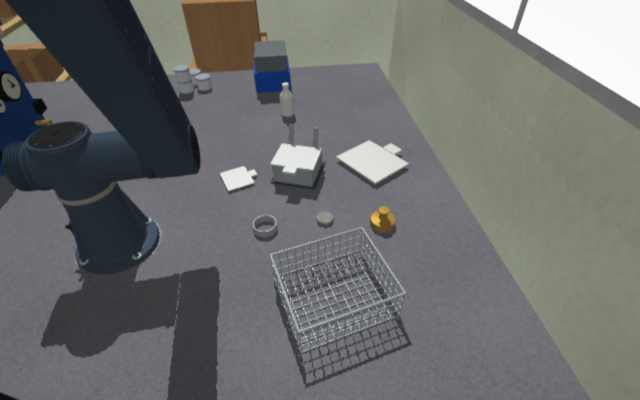

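View pics/top0.png

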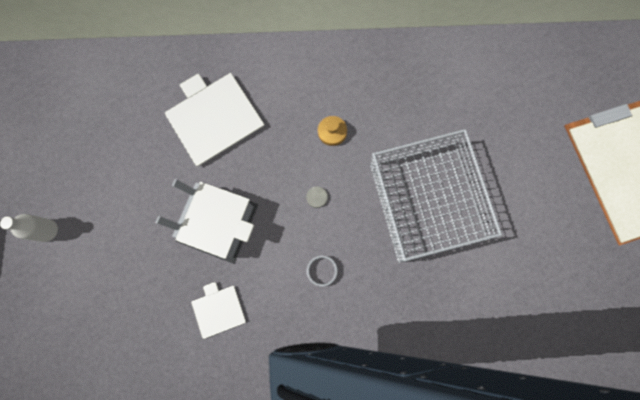

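Both views show three white lids. In the top view they are a large one on the bench at (214,118), one on the tub at (215,220) and a small one on the bench at (218,312). The tub lid fits the description: it lies on the rim with its tab opposite the uprights. I'll confirm it in one enlarged crop and measure.

```bash
cat > h.py <<'E'
from plant import manip, eyes
import cv2, numpy as np
from scipy.spatial.transform import Rotation as R
np.set_printoptions(precision=4,suppress=True)
def ray(name,u,v,z):
    m=eyes.camera_model(name);K=m["mtx"];T=m["world_to_cam"]
    d=T[:3,:3].T@np.linalg.solve(K,[u,v,1.]); c=-T[:3,:3].T@T[:3,3]
    return c+d*(z-c[2])/d[2]
def proj(name,P):
    m=eyes.camera_model(name);T=np.array(m["world_to_cam"])
    p=(np.atleast_2d(P)@T[:3,:3].T+T[:3,3])@np.array(m["mtx"]).T
    return p[:,:2]/p[:,2:]
def tool():
    s=manip.observe(); q=s["tcp_rot"]
    return s,R.from_quat([q[1],q[2],q[3],q[0]])
E
python3 - <<'E'
from h import *
a=cv2.imread("pics/top0.png")[165:265,150:260];b=cv2.imread("pics/side0.png")[115:190,265:330]
a=cv2.resize(a,None,fx=4,fy=4,interpolation=cv2.INTER_CUBIC);b=cv2.resize(b,(325,375),interpolation=cv2.INTER_CUBIC)
o=np.zeros((400,770,3),np.uint8);o[:,:440]=a;o[:375,445:]=b;cv2.imwrite("pics/crop.png",o)
# lengths of three lids' plate edges approx
for n,p,z in(("big",[(165,115),(232,74),(266,124),(200,165)],.006),("tub",[(197,183),(252,199),(228,260),(175,237)],.076),("small",[(192,297),(235,285),(246,323),(206,338)],.006)):
    q=[ray("top",*x,z) for x in p]; print(n,[round(np.linalg.norm(q[i]-q[i-1]),3) for i in range(4)],np.mean(q,0))
E
```

```text
big [np.float64(0.16), np.float64(0.194), np.float64(0.16), np.float64(0.187)] [0.7653 0.2577 0.006 ]
tub [np.float64(0.127), np.float64(0.13), np.float64(0.141), np.float64(0.128)] [0.5055 0.235  0.076 ]
small [np.float64(0.097), np.float64(0.101), np.float64(0.088), np.float64(0.095)] [0.3083 0.2326 0.006 ]
```

View pics/crop.png

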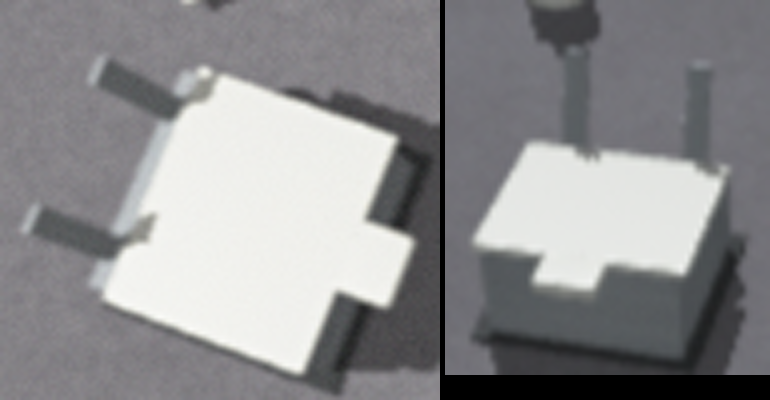

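The crop confirms it: this lid measures about 118 x 138 mm, and its tab is opposite the two uprights. The big lid (160 x 190) and the small one (about 95 x 95) are out. Next I fit the poses.

Run:
```python
from h import *
from scipy.optimize import least_squares
def fit(P,obs,x0):
    P=np.array(P,float)
    def W(p): return P@R.from_euler('z',p[2]).as_matrix().T+[p[0],p[1],0]
    f=lambda p:np.concatenate([(proj(n,W(p)[i])-o).ravel() for n,i,o in obs])
    r=least_squares(f,x0); print(r.x,np.degrees(r.x[2]),"resid px",f(r.x).round(1)); return r.x
# order: (+x,-y)?? lid corners ordered by heading
L=[(.059,-.069,.076),(-.059,-.069,.076),(-.059,.069,.076),(.059,.069,.076),(-.09,-.02,.078),(-.09,.02,.078)]
t=lambda x,y:(150+x/4,165+y/4); s=lambda x,y:(265+(x-445)/5,115+y/5)
# image-top: +x to left. Camera right=-y world, up=+x world
top=np.array([t(205,70),t(400,138),t(305,375),t(103,300),t(415,240),t(388,306)])
side=np.array([s(728,168),s(683,275),s(475,240),s(530,142),s(600,292),s(533,287)])
i=list(range(6))
p=fit(L,[("top",i,top),("side",i,side)],[.505,.235,1.2])
fit(L,[("top",i,top)],p); fit(L,[("side",i,side)],p)
B=[(.12,-.105,.09),(-.12,-.105,.09),(-.12,.105,.09),(.12,.105,.09)]
q=[ray("top",*x,.09) for x in[(372,155),(466,131),(500,236),(402,260)]]
print("basket",np.array(q),[np.linalg.norm(q[k]-q[k-1]) for k in range(4)])
S=[(362,233),(402,291),(302,325),(271,252)]
print("side",np.array([ray("side",*x,.09) for x in S]))
c,sn=np.cos(p[2]),np.sin(p[2]); ex=np.array([c,sn])
for d in(-.082,-.074,.055): print(d,p[:2]+d*ex)
st,r=tool(); print(r.as_matrix())
```

```text
[0.5063 0.2344 1.2103] 69.34640411472397 resid px [-0.4 -1.3 -0.2 -0.8 -0.2 -0.6  0.5 -0.5  0.7 -0.9  0.6 -0.  -0.3 -0.3
 -0.1 -0.4 -1.5  0.6 -0.9 -0.2 -1.9 -0.5 -1.2 -1.3]
[0.5049 0.2347 1.208 ] 69.21413990682912 resid px [-0.5 -0.7 -0.3 -0.1 -0.5  0.1  0.2  0.1  0.6 -0.1  0.4  0.7]
[0.5091 0.2324 1.2157] 69.65602712336708 resid px [ 0.6 -0.   1.  -0.2 -0.6  1.  -0.1  0.1 -0.7 -0.1 -0.1 -0.9]
basket [[ 0.6392 -0.1137  0.09  ]
 [ 0.6888 -0.3191  0.09  ]
 [ 0.4585 -0.3726  0.09  ]
 [ 0.4115 -0.1685  0.09  ]] [np.float64(0.23412006902455576), np.float64(0.21127276326683558), np.float64(0.23641113876346515), np.float64(0.2093421700500917)]
side [[ 0.6398 -0.1364  0.09  ]
 [ 0.6881 -0.3118  0.09  ]
 [ 0.4715 -0.3616  0.09  ]
 [ 0.4166 -0.1672  0.09  ]]
-0.082 [0.4774 0.1577]
-0.074 [0.4802 0.1652]
0.055 [0.5257 0.2859]
[[ 0.9697  0.2443 -0.0002]
 [ 0.2443 -0.9697  0.0019]
 [ 0.0003 -0.0019 -1.    ]]
```

The tub and lid are at about (0.505, 0.235) with yaw 69.3°. The basket centre is at about (0.550, -0.243) with yaw 13.5°. I'm moving to above the tab now.

>>> drive_tool(targets=[[5, -3.5, 0, -5], [10, -7, 0, -10], [15, -10.5, 0, -15], [20, -14, 0, -20], [25, -17.5, 0, -24], [30, -21, 0, -28], [35, -24.5, 0, -32], [40, -28, 0, -36], [42, -34, 0, -40], [44, -40, 0, -44], [46, -46, 0, -48], [48, -52, 0, -52]], gripper=1, force=20)

```text
time_s: 1.6
position: [0.4907, 0.0145, 0.2311]
tcp_rot: [-0.0, 0.837, 0.547, -0.0]
ft_force: [0.8, -1.8, 0.1]
opening: 0.0855
```

```bash
cat >> h.py <<'E'
def goto(x,y,z,h=None):
    "shift in cm in tool axes and turn deg to reach tool position, heading h (deg) of tool x"
    s,r=tool(); d=r.inv().apply(np.array([x,y,z])-s["position"])*100
    m=r.as_matrix(); hd=np.degrees(np.arctan2(m[1,0],m[0,0]))
    print("t",s["time_s"],"pos",s["position"],"head",hd,"F",s["ft_force"],"op",s["opening"],"shift",d,"turn",None if h is None else -(h-hd))
E
python3 -c "
from h import *
goto(.4765,.1578,.231,69.3)"
```

```text
t 1.6 pos [0.4907 0.0145 0.2311] head 66.25532734382422 F [ 0.792  -1.7862  0.0882] op 0.08547110835992847 shift [12.5475 -7.0707  0.0135] turn -3.044672656175777
```

>>> drive_tool(targets=[[6, -3.5, 0, -3], [12.4, -7, 0, -3.2], [12.4, -7, 5, -3.2], [12.4, -7, 9, -3.2], [12.4, -7, 9, -3.2]])

```text
time_s: 2.22
position: [0.4743, 0.1544, 0.1388]
tcp_rot: [-0.002, 0.822, 0.569, -0.003]
ft_force: [0.4, -0.3, 0.4]
opening: 0.0851
```

```bash
python3 -c "
from h import *
goto(.4765,.1578,.056,69.3)
s=eyes.capture('side')[100:200,250:350];t=eyes.capture('top')[170:270,160:260]
cv2.imwrite('pics/a1.png',np.hstack([cv2.resize(i,(400,400),interpolation=2) for i in(s,t)])[:,:,::-1])"
```

```text
t 2.225 pos [0.4743 0.1544 0.1388] head 69.39167012687076 F [ 0.3593 -0.3226  0.4051] op 0.08513929999927496 shift [0.4279 0.1415 8.2765] turn 0.09167012687076692
```

View pics/a1.png

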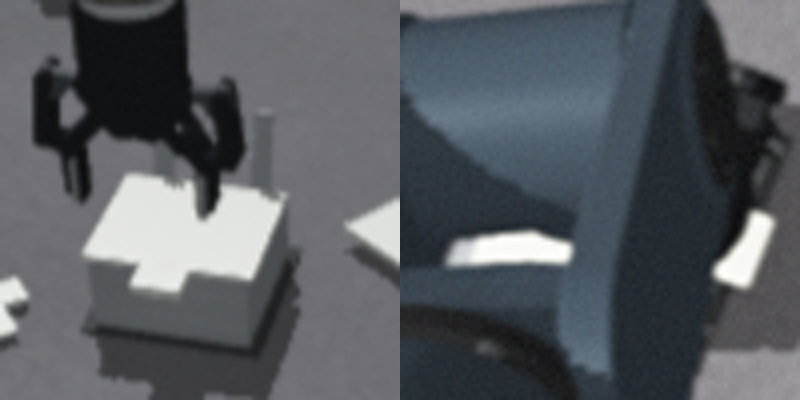

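The side crop shows the open fingers straddling the tab line, with tips at crop (78,195) and (207,215) and the tab at (160,275). Lowering and closing gently.

>>> drive_tool(targets=[[0.4, 0.1, 4.5, 0], [0.4, 0.1, 8.2, 0], [0.4, 0.1, 8.2, 0], [0.4, 0.1, 8.2, 0]])

```text
time_s: 2.82
position: [0.4811, 0.1575, 0.0612]
tcp_rot: [0.001, 0.823, 0.569, 0.002]
ft_force: [-0.1, 0.6, 0.5]
opening: 0.0851
```

>>> drive_tool(targets=[[0, 0, 0, 0], [0, 0, 0, 0], [0, 0, 0, 0], [0, 0, 0, 0], [0, 0, 0, 0], [0, 0, 0, 0]], gripper=0.3, force=20)

```text
time_s: 3.58
position: [0.4797, 0.1577, 0.0601]
tcp_rot: [0.0, 0.822, 0.569, 0.001]
ft_force: [-1.3, -0.6, 5.2]
opening: 0.0395
```

```bash
python3 -c "
from h import *
goto(.4765,.1578,.056,69.3)"
```

```text
t 3.575 pos [0.4797 0.1577 0.0601] head 69.33982417261649 F [-1.2765 -0.5916  5.1741] op 0.039471803166350676 shift [-0.1019 -0.3089  0.4057] turn 0.03982417261649118
```

The tab is held: opening 39.5 mm, with the grip about 81 mm from the lid centre. Starting the prying arc.

>>> drive_tool(targets=[[0.05, 0, -0.8, 0], [0.15, 0, -1.6, 0], [0.3, 0, -2.4, 0], [0.6, 0, -3.5, 0], [0.9, 0, -4.6, 0], [0.9, 0, -4.6, 0]])

```text
time_s: 4.32
position: [0.4835, 0.1664, 0.1065]
tcp_rot: [0.001, 0.822, 0.569, 0.001]
ft_force: [-0.0, 0.1, -1.9]
opening: 0.0392
```

```bash
python3 -c "
from h import *
goto(.4765,.1578,.056,69.3)
s=eyes.capture('side')[80:200,250:350];t=eyes.capture('top')[150:270,150:250]
cv2.imwrite('pics/a2.png',np.hstack([cv2.resize(i,(400,480),interpolation=2) for i in(s,t)])[:,:,::-1])"
```

```text
t 4.325 pos [0.4835 0.1664 0.1065] head 69.370873210432 F [-0.0426  0.1285 -1.9253] op 0.03917899116415495 shift [-1.06   -0.3653  5.0454] turn 0.07087321043199779
```

View pics/a2.png

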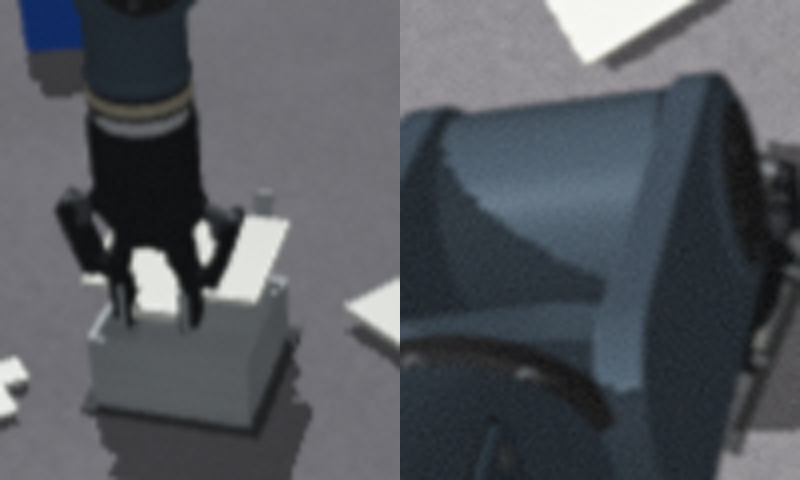

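The force reads -1.9 N, which is the full lid weight. In the picture the lid edge at crop (285,225)–(245,300) is still level, so the lid rose flat because the grip friction keeps it from pivoting. I'll set it back, then push towards +x so its frame bears on the tub's wall and makes it pivot.

>>> drive_tool(targets=[[-0.3, 0, 1.1, 0], [-0.6, 0, 2.2, 0], [-0.8, 0, 3.2, 0], [-0.9, 0, 4.2, 0], [-0.9, 0, 4.5, 0], [-0.9, 0, 4.5, 0]])

```text
time_s: 5.18
position: [0.479, 0.1573, 0.0604]
tcp_rot: [-0.0, 0.822, 0.569, -0.001]
ft_force: [-1.3, 0.3, -1.4]
opening: 0.039
```

>>> drive_tool(targets=[[0.2, 0, 0, 0], [0.4, 0, 0, 0], [0.6, 0, 0, 0], [0.6, 0, 0, 0]])

```text
time_s: 5.68
position: [0.4783, 0.1608, 0.0604]
tcp_rot: [-0.0, 0.822, 0.569, -0.004]
ft_force: [-5.1, -12.6, 6.6]
opening: 0.0397
```

```bash
python3 -c "
from h import *
goto(.4797,.1577,.0601,69.3)
s,r=tool();print('F tool',r.inv().apply(s['ft_force']))"
```

```text
t 5.675 pos [0.4783 0.1608 0.0604] head 69.40166524592769 F [ -5.1167 -12.6459   6.6196] op 0.039703133564023815 shift [-0.2428  0.2435  0.0263] turn 0.10166524592769122
F tool [-13.6792  -0.3757  -6.5313]
```

>>> drive_tool(targets=[[0.05, 0, -0.6, 0], [0.1, 0, -1.2, 0], [0.2, 0, -1.8, 0], [0.3, 0, -2.4, 0], [0.5, 0, -3.0, 0], [0.7, 0, -3.6, 0]])

```text
time_s: 6.42
position: [0.4817, 0.169, 0.0959]
tcp_rot: [-0.001, 0.822, 0.569, -0.003]
ft_force: [-2.2, -3.5, -0.2]
opening: 0.0394
```

```bash
python3 -c "
from h import *
goto(.4797,.1577,.0601,69.3)
s,r=tool();print('F tool',r.inv().apply(s['ft_force']))
s=eyes.capture('side')[80:200,250:350]
cv2.imwrite('pics/a3.png',cv2.resize(s,(500,600),interpolation=2)[:,:,::-1])"
```

```text
t 6.425 pos [0.4817 0.169  0.0959] head 69.385412712522 F [-2.1842 -3.5355 -0.1504] op 0.03939259458324454 shift [-1.1152  0.225   3.5875] turn 0.08541271252200033
F tool [-4.0776 -0.7989  0.1684]
```

View pics/a3.png

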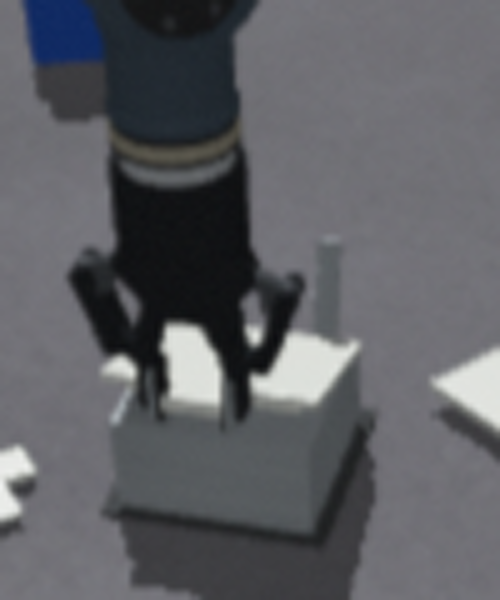

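The lid is now tilted about 15°, with its far edge still on the rim at crop (358,345), and the push reads 4 N. Continuing the arc with a slight lead towards +x.

>>> drive_tool(targets=[[0.45, 0, -1.1, 0], [1.0, 0, -2.15, 0], [1.6, 0, -3.2, 0], [2.3, 0, -4.15, 0], [3.05, 0, -5.05, 0], [3.9, 0, -5.9, 0], [4.8, 0, -6.7, 0], [4.8, 0, -6.7, 0]])

```text
time_s: 7.48
position: [0.5015, 0.2145, 0.1648]
tcp_rot: [0.001, 0.822, 0.569, 0.0]
ft_force: [-2.5, -5.6, 2.7]
opening: 0.0394
```

```bash
python3 -c "
from h import *
goto(.4797,.1577,.0601,69.3)
s,r=tool();print('F tool',r.inv().apply(s['ft_force']))
s=eyes.capture('side')[60:200,240:360]
cv2.imwrite('pics/a4.png',cv2.resize(s,(480,560),interpolation=2)[:,:,::-1])"
```

```text
t 7.475 pos [0.5015 0.2145 0.1648] head 69.41479145667311 F [-2.4897 -5.5653  2.7306] op 0.039446660348893325 shift [-6.0732 -0.0585 10.4724] turn 0.11479145667311741
F tool [-6.0886 -0.3691 -2.7242]
```

View pics/a4.png

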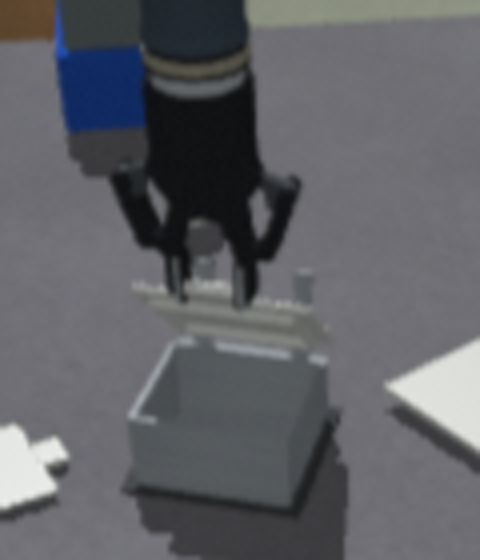

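The lid is at about 50°, its lower edge on the rim near the uprights. Next I bring it past vertical and down on the ledge.

>>> drive_tool(targets=[[0.9, 0, -0.5, 0], [1.8, 0, -1.0, 0], [2.7, 0, -1.4, 0], [3.6, 0, -1.75, 0], [4.7, 0, -2.05, 0], [5.8, 0, -2.25, 0], [7.0, 0, -2.3, 0], [8.1, 0, -2.2, 0], [9.2, 0, -1.9, 0], [10.3, 0, -1.5, 0], [10.3, 0, -1.5, 0]])

```text
time_s: 8.9
position: [0.5388, 0.3141, 0.1815]
tcp_rot: [-0.001, 0.822, 0.569, 0.003]
ft_force: [-2.9, 0.0, 13.7]
opening: 0.0395
```

```bash
python3 -c "
from h import *
goto(.4797,.1577,.0601,69.3)
s,r=tool();print('F tool',r.inv().apply(s['ft_force']))
p=s['position'][:2]-[.5055,.2345];print('tubx,y',p@[.3535,.9354],p@[-.9354,.3535])
s=eyes.capture('side')[40:200,240:360]
cv2.imwrite('pics/a5.png',cv2.resize(s,(450,600),interpolation=2)[:,:,::-1])"
```

```text
t 8.9 pos [0.5388 0.3141 0.1815] head 69.35333284381208 F [-2.9014  0.0068 13.6615] op 0.039481234737753695 shift [-16.7944  -0.0461  12.04  ] turn 0.05333284381208614
F tool [ -0.935   -2.6814 -13.6744]
tubx,y 0.08625719327495149 -0.0029971295382804942
```

View pics/a5.png

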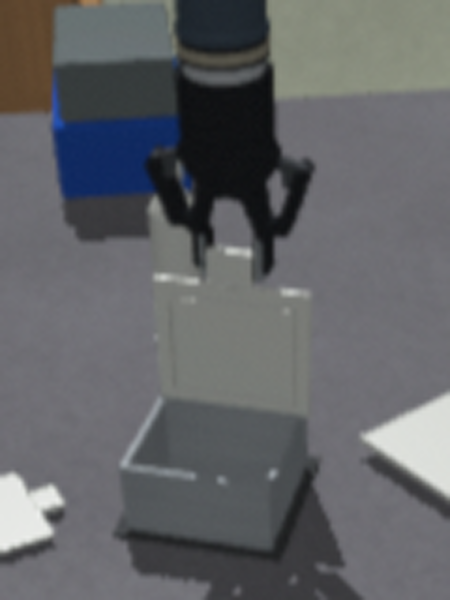

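The lid is standing about 10° past vertical on the ledge, with the tab in the fingers. Tilting it on to the uprights, then releasing.

>>> drive_tool(targets=[[0.6, 0, 0.0, 0], [1.1, 0, 0.1, 0], [1.6, 0, 0.2, 0], [1.6, 0, 0.2, 0]])

```text
time_s: 9.45
position: [0.5444, 0.3286, 0.1788]
tcp_rot: [-0.001, 0.822, 0.569, 0.003]
ft_force: [-2.3, 0.2, 9.8]
opening: 0.0394
```

```bash
python3 -c "
from h import *
s,r=tool();print('F tool',r.inv().apply(s['ft_force']))
p=s['position'][:2]-[.5055,.2345];print('tubx,y',p@[.3535,.9354],p@[-.9354,.3535],s['position'])"
```

```text
F tool [-0.6216 -2.2024 -9.8189]
tubx,y 0.10182196414279235 -0.0031503239365592434 [0.5444 0.3286 0.1788]
```

>>> drive_tool(targets=[[0.3, 0, 0, 0], [0.3, 0, 0, 0]])

```text
time_s: 9.7
position: [0.5453, 0.3309, 0.1783]
tcp_rot: [-0.0, 0.822, 0.569, 0.003]
ft_force: [-1.6, -0.6, 8.2]
opening: 0.0395
```

>>> drive_tool(targets=[[0, 0, 0, 0], [0, 0, 0, 0], [0, 0, 0, 0], [0, 0, 0, 0], [0, 0, -2, 0], [0, 0, -4, 0], [0, 0, -6, 0], [0, 0, -6, 0], [0, 0, -6, 0], [0, 0, -6, 0], [0, 0, -6, 0], [0, 0, -6, 0]], gripper=1)

```text
time_s: 11.2
position: [0.5438, 0.3288, 0.2359]
tcp_rot: [-0.0, 0.822, 0.569, -0.0]
ft_force: [0.4, -0.1, -0.1]
opening: 0.0855
```

```bash
python3 -c "
from h import *
goto(.54,.32,.2,69.3)
s=eyes.capture('side')[20:200,230:350]
cv2.imwrite('pics/a6.png',cv2.resize(s,(400,600),interpolation=2)[:,:,::-1])"
```

```text
t 11.2 pos [0.5438 0.3288 0.2359] head 69.33884126827701 F [ 0.3762 -0.0844 -0.0503] op 0.08545562402689853 shift [-0.9548 -0.0471  3.5869] turn 0.038841268277010954
```

View pics/a6.png

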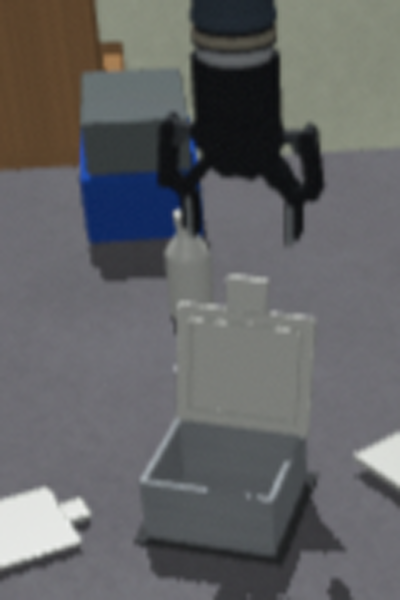

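The lid leans by itself on the rest (tab at crop (248,295), plate across the uprights) with the gripper open and clear of it. Regripping the tab.

>>> drive_tool(targets=[[0, 0, 3, 0], [0, 0, 6, 0], [0, 0, 6, 0], [0, 0, 6, 0]])

```text
time_s: 11.75
position: [0.5447, 0.3292, 0.1772]
tcp_rot: [0.0, 0.822, 0.569, 0.001]
ft_force: [1.0, 0.4, 1.0]
opening: 0.0852
```

>>> drive_tool(targets=[[0, 0, 0, 0], [0, 0, 0, 0], [0, 0, 0, 0], [0, 0, 0, 0], [0, 0, 0, 0], [0, 0, 0, 0]], gripper=0.3, force=30)

```text
time_s: 12.5
position: [0.5444, 0.3291, 0.1773]
tcp_rot: [0.0, 0.822, 0.569, 0.001]
ft_force: [0.1, -1.0, 5.2]
opening: 0.0395
```

>>> drive_tool(targets=[[0, 0, -1, 0], [0, 0, -2.5, 0], [0, 0, -4, 0], [0, 0, -6, 0], [0, 0, -8, 0], [0, 0, -11, 0], [0, 0, -14, 0], [0, 0, -17, 0], [0, 0, -17, 0]])

```text
time_s: 13.62
position: [0.5453, 0.3294, 0.35]
tcp_rot: [0.001, 0.822, 0.569, 0.004]
ft_force: [-0.4, 0.6, -2.6]
opening: 0.0391
```

```bash
python3 -c "
from h import *
goto(.56,-.02,.35,40)
goto(.5495,-.2435,.35,13.5)"
```

```text
t 13.625 pos [0.5453 0.3294 0.35  ] head 69.34733973296409 F [-0.4035  0.5903 -2.5634] op 0.03914778091920251 shift [-32.1813  13.6967  -0.082 ] turn 29.347339732964087
t 13.625 pos [0.5453 0.3294 0.35  ] head 69.34733973296409 F [-0.4035  0.5903 -2.5634] op 0.03914778091920251 shift [-53.465   20.5975  -0.1509] turn 55.84733973296409
```

The lid is off the rest and held (opening 39.1 mm). Carrying it over to the basket.

>>> drive_tool(targets=[[-3, 0.9, 0, 3], [-7, 2.1, 0, 7], [-12, 3.6, 0, 12], [-17, 5.1, 0, 17], [-22, 6.6, 0, 22], [-27, 8.1, 0, 27], [-32, 9.6, 0, 32], [-37, 11.1, 0, 37], [-42, 12.6, 0, 42], [-47, 14.1, 0, 47], [-51, 15.4, 0, 51], [-54, 16.3, 0, 54]])

```text
time_s: 15.12
position: [0.5049, -0.2355, 0.3447]
tcp_rot: [-0.001, 0.991, 0.132, -0.001]
ft_force: [0.7, -0.5, -2.8]
opening: 0.0394
```

>>> drive_tool(targets=[[-2.0, -0.8, 0, 1.8], [-2.0, -0.8, 0, 1.8], [-2.0, -0.8, 0, 1.8]])

```text
time_s: 15.5
position: [0.4847, -0.2312, 0.3458]
tcp_rot: [-0.0, 0.993, 0.118, -0.0]
ft_force: [-1.1, -0.3, -1.5]
opening: 0.0395
```

```bash
python3 -c "
from h import *
goto(.5057,-.254,.35,13.5)
s=eyes.capture('side');t=eyes.capture('top')
cv2.imwrite('pics/a7.png',np.hstack([cv2.resize(i,(400,500),interpolation=2) for i in (s[100:380,220:444],t[60:340,300:524])])[:,:,::-1])"
```

```text
t 15.5 pos [ 0.4847 -0.2312  0.3458] head 13.576303795218017 F [-1.0662 -0.3038 -1.4795] op 0.03948109005137625 shift [ 1.5008  2.7123 -0.4218] turn 0.076303795218017
```

View pics/a7.png

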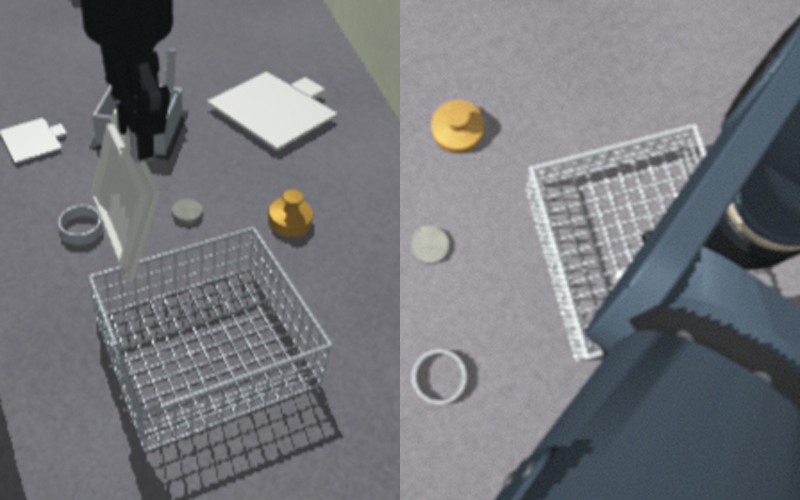

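The picture shows the lid hanging from the tab with its lower edge tilted towards the basket's near end. The basket (rim corners at crop (92,275), (255,232), (328,345)) and the bystanders look untouched. Centring and lowering.

>>> drive_tool(targets=[[1.5, 2.7, 0, 0], [1.5, 2.7, 2, 0], [1.5, 2.7, 5, 0], [1.5, 2.7, 9, 0], [1.5, 2.7, 13, 0], [1.5, 2.7, 17, 0], [1.5, 2.7, 19.5, 0], [1.5, 2.7, 21, 0], [1.5, 2.7, 21, 0]])

```text
time_s: 16.73
position: [0.5055, -0.2538, 0.1355]
tcp_rot: [-0.001, 0.993, 0.118, -0.001]
ft_force: [0.3, 0.7, -1.9]
opening: 0.0392
```

>>> drive_tool(targets=[[0, 0, 0.3, 0], [0, 0, 0.6, 0], [0, 0, 0.9, 0], [0, 0, 0.9, 0]])

```text
time_s: 17.23
position: [0.5054, -0.2542, 0.1274]
tcp_rot: [-0.0, 0.993, 0.118, -0.0]
ft_force: [0.5, 0.2, -1.7]
opening: 0.0391
```

```bash
python3 -c "
from h import *
goto(.5057,-.254,.125,13.5)"
```

```text
t 17.225 pos [ 0.5054 -0.2542  0.1274] head 13.53746699050551 F [ 0.4562  0.1825 -1.7014] op 0.03907301533322983 shift [ 0.0383 -0.0154  0.2371] turn 0.03746699050551072
```

>>> drive_tool(targets=[[0, 0, 0.3, 0], [0, 0, 0.6, 0], [0, 0, 0.9, 0], [0, 0, 0.9, 0]])

```text
time_s: 17.73
position: [0.506, -0.2542, 0.1191]
tcp_rot: [0.0, 0.993, 0.118, 0.001]
ft_force: [0.1, 2.1, 4.0]
opening: 0.0396
```

It touches the floor at about 6 N. Laying it down towards the basket's far end.

>>> drive_tool(targets=[[1.1, 0, 0.5, 0], [2.2, 0, 1.1, 0], [3.2, 0, 1.8, 0], [4.1, 0, 2.5, 0], [5.0, 0, 3.3, 0], [5.8, 0, 4.2, 0], [5.8, 0, 4.2, 0]], force=20)

```text
time_s: 18.6
position: [0.5651, -0.2417, 0.0777]
tcp_rot: [0.002, 0.993, 0.118, 0.003]
ft_force: [3.1, -0.6, 5.0]
opening: 0.0396
```

```bash
python3 -c "
from h import *
goto(.5495,-.2435,.08,13.5)
s=eyes.capture('side')
cv2.imwrite('pics/a8.png',cv2.resize(s[130:355,240:420],(480,600),interpolation=2)[:,:,::-1])"
```

```text
t 18.6 pos [ 0.5651 -0.2417  0.0777] head 13.55559277304027 F [ 3.0824 -0.5949  4.9608] op 0.03956907195893021 shift [-1.5604 -0.1898 -0.2438] turn 0.05559277304027077
```

View pics/a8.png

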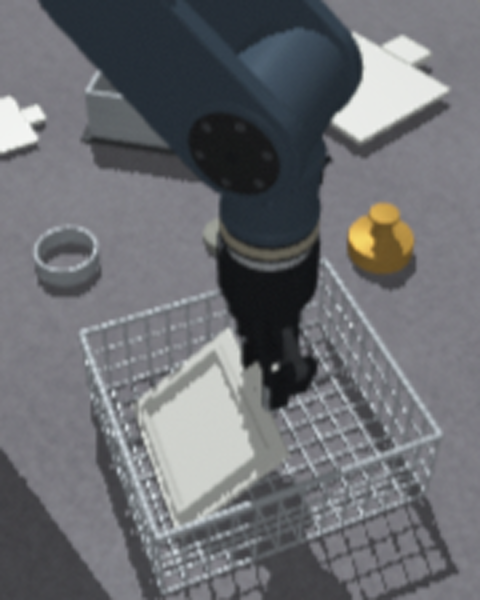

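The lid is about 50° down, inside the basket, its lower edge along the near end (crop (140,400)–(180,520)). Lowering it nearly flat, then releasing.

>>> drive_tool(targets=[[0.8, 0, 0.9, 0], [1.4, 0, 1.8, 0], [1.9, 0, 2.7, 0], [2.3, 0, 3.6, 0], [2.6, 0, 4.4, 0], [2.6, 0, 4.4, 0]])

```text
time_s: 19.4
position: [0.5863, -0.234, 0.031]
tcp_rot: [-0.001, 0.993, 0.118, -0.001]
ft_force: [-0.1, -0.4, 0.6]
opening: 0.0392
```

>>> drive_tool(targets=[[0, 0, 0, 0], [0, 0, 0, 0], [0, 0, 0, 0], [0, 0, 0, 0]], gripper=1)

```text
time_s: 19.9
position: [0.5871, -0.2346, 0.0325]
tcp_rot: [0.0, 0.993, 0.118, 0.0]
ft_force: [-0.6, 0.2, 0.4]
opening: 0.0859
```

>>> drive_tool(targets=[[0, 0, -2, 0], [0, 0, -6, 0], [0, 0, -11, 0], [0, 0, -16, 0], [0, 0, -21, 0], [-4, 6, -24, 0], [-6, 12, -26, 0], [-8, 18, -26, 0], [-10, 24, -26, 0], [-10, 28, -26, 0], [-10, 30, -26, 0], [-10, 30, -26, 0]])

```text
time_s: 21.4
position: [0.5594, -0.5511, 0.2927]
tcp_rot: [0.0, 0.993, 0.117, 0.0]
ft_force: [0.0, 0.3, -0.9]
opening: 0.0853
```

```bash
python3 -c "
from h import *
goto(.5495,-.2435,.08,13.5)
s=eyes.capture('side');t=eyes.capture('top')
cv2.imwrite('pics/a9.png',np.hstack([cv2.resize(i,(400,500),interpolation=2) for i in (s[100:380,220:444],t[60:340,300:524])])[:,:,::-1])"
```

```text
t 21.4 pos [ 0.5594 -0.5511  0.2927] head 13.422604115960418 F [ 0.0388  0.3087 -0.8783] op 0.08533193522886826 shift [  6.1733 -30.1545  21.26  ] turn -0.07739588403958209
```

View pics/a9.png

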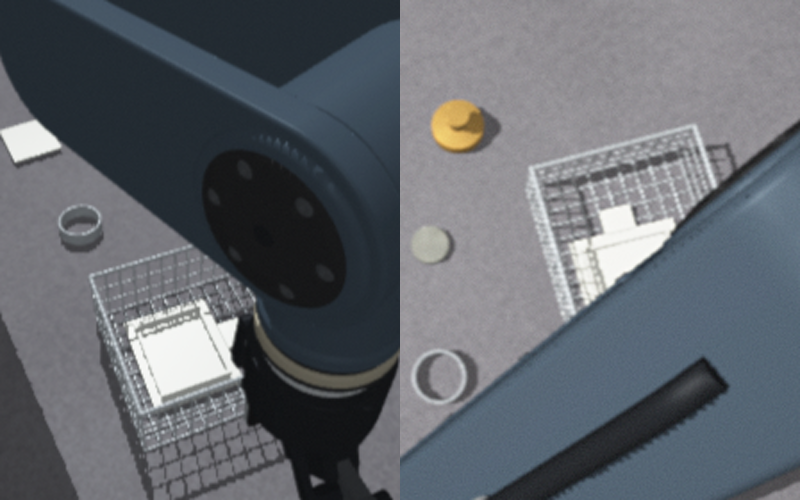

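The lid lies flat, frame up, inside the basket. The rim corners at crop (92,275), (528,168) and (695,127) are where they were before. The bystanders look the same and the gripper is clear. Handing in.

```bash
python3 -c "
from plant import manip
print(manip.job_done(), manip.observe()['time_s'])"
```

```text
the job is handed in; nothing more can be done
the job is handed in; nothing more can be done
```

The job is done and handed in at about 21.4 s of robot time; no verdict is reported. I pried the lid up by its tab to past vertical and let go, and it leaned by itself on the rest. Then I regripped the tab, lifted the lid off and laid it flat in the basket.

- **First pry failed:** the lid came up level because the tab did not turn in the grip (the force reading was its full weight, 1.9 N). I set it back on the tub and pushed it towards the rest while lifting. It then pivoted on the rim.
- **Last checks:** the final picture shows the lid flat in the basket, underside up. The basket's visible corners, the weight, disc and cutting ring look unmoved, and the gripper is open and clear. The arm hid the basket's far corners and the tub in that last view, so I did not check those.
- **Forces:** the highest wrist force I read was about 15 N, against the 120 N limit.
- **Pictures:** I viewed 12, two past the budget of 10.

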